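# Load a drilled block into an inclined drill jig

### The arm

A 7-joint arm with a two-finger parallel gripper is mounted at the origin on a cart in front of the work surface, level with it; the furniture and walls round the work are solid. World frame = base frame: x ahead of the robot, y to its left, z up, the work surface at z = 0. Lengths are in m, angles in rad, forces in N, time in s.
With the tool pointing down it reaches from about 0.4 to 0.75 m from the base axis. Payload 19.5 kg.
Tool frame: the origin (TCP) lies at the centre of the arm's flange, where the gripper is bolted on; the fingertips stand 173 mm ahead of it and the grasp point (between the pads) lies 155 mm ahead of it; z points along the fingers, y is the line along which they close (so a half turn about z gives the same grasp; the last joint's range is limited). The gripper opens to 85 mm and grips with 20 to 120 N. Pads are 22 mm wide; open, the fingers measure 114 mm over their backs; the gripper's body (76 mm by 85 mm) begins 54 mm behind the grasp point. The pads swing forward as they close: fully open they stand 13 mm farther back than shut.
Start: joints at [1.261, 0.707, -0.028, 1.485, 0.022, 0.951, -0.075], TCP at [0.152, -0.554, 0.405] pointing down, gripper open.
Joint ranges: [-2.71, 2.71], [-0.32, 2.16], [-1.57, 1.52], [0, 2.45], [-1.46, 4.6], [0, 2.02], [-2.83, 2.83]. Speed limits (rad/s): [1.89, 1.89, 2.57, 2.57, 3.01, 3.01, 3.01].

### API

Orientations are given as a rotation vector (axis times angle).
In Python, from rig import robot gives the robot as it stands.
- The arm moves only by the tool send_rows, never from a script. Its arguments are lists of equal length, an entry for each row: "fingers": the finger opening in m, from 0 to 0.0854; "travel": the shift along the tool's x, y, z in m, a list of three; "yaw": the turn about the tool's z in degrees. A call has 1 to 8 rows; each row is the pose to reach, as a shift and turn from the pose commanded when the call began, along the tool's axes at that moment; what a row does not reach only later rows make up. A row lasts 1/10 s, in which the tool goes at most 50 mm and 8.59 degrees, less where a joint would pass 70% of its speed; a pose out of reach is approached as far as the arm can. A call with a gripper value outside its range is refused whole. The fingers move at their own pace and stop on an object; "grip_force" is the grip in N (left out, the last holds). Time passes only in rows, so rows that repeat a pose let the fingers close. It gives the time, the measured TCP pose, the force, the opening and the grip force at its end, in the units of the state.
- robot.state(): the state, without advancing time (a new reading comes with each control period).
- robot.get_image(name): name is "side" or "top" or "wrist"; returns a dict with "img" (480x640x3 uint8, red, green, blue), "z_map" (480x640 float32, m along the optical axis (not along the pixel's ray), 0 where there is no reading), "intrinsics" (3x3 intrinsics, pixels), "rvec" (rotation vector, rad) and "tvec" (3), from world to camera coordinates, as OpenCV has them. Camera axes: x right, y down, z forward; pixel columns grow to the right and rows downward; lengths in m; the calibration is good to about 2 mm. A picture is of the moment at which its call begins.
- robot.hand_in(): hands the job in; it is judged then, once.
The state is a dict: "clock": time; "joints": joint angles; "qd": joint speeds; "joint_torque": joint torques, N m; "tool_pos": TCP position; "orientation": TCP orientation; "force": force on the tool from outside, world axes, zero at the start; "moment": the same for the moment, N m; "grip_width": finger opening in m; "grasp_force": force on a finger pad.
Only numpy, scipy, OpenCV 4.12 (cv2) and the standard library are available. Lean on these libraries where they do the work, as an engineer would, in place of code of your own. Each camera call takes 0.05 s, during which the arm holds its last target. There are 200 camera calls.

### The job

Load the small drilled steel block into the inclined drill jig for its next hole: lay it flat on the free lower end of the ramp with its long side pointing uphill and let go of it there. Then, pushing from below with the fingers, slide it up between the guide rails and under the bridge until you feel the top stop, press it home against the stop firmly for a moment but gently enough not to force the lightly clamped stop, and leave it resting there, flat and square and touching the stop. Leave the bushing and the tube offcut where they are.

Things in the scene. Friction and masses are not known exactly. Their poses are not given: they have to be found in the camera images.
- block: The part: a rectangular mild-steel block with two small holes in its top, 42 (own x) x 60 (own y, the long side) x 30 mm high, 0.38 to 0.77 kg. Lies flat on the bench to the right of the jig. Origin: centre of its underside; z up. On the bed it stays where it is left; fingers that bear down on it while pushing add to its friction there.
- jig_bed: Sloping bed (ramp) of the drill jig, fixed: dark steel plate 74 mm wide, rising at 8 degrees away from the robot. Origin: on its surface, in the middle of the free lower end (landing), about 23 mm above the bench. x: uphill along the bed, y: across it, to the left, z: normal to it. The bed runs from x = -40 to 212 mm; nothing stands beside the landing below x = 35 mm.
- rail_mouth (a point): Middle of the mouth of the two guide rails, on the bed's surface at x = 36 mm of the bed's frame. The rails are 7 mm high and 12 mm thick; the mouth is 53 mm wide and narrows to 45 mm at bed x = 66 mm, then they run parallel to the bed's upper end.
- bridge: Bush plate on two posts over the rails, at bed x = 140 to 190 mm; underside 37 mm, screw heads 50 mm above the bed. Origin: on the bed under its lower (robot-side) edge; axes as the bed's. It carries the stop. When home, the block sticks out 10 to 40 mm below this edge: push there, low on its end face just above the rails (pushed high up it tips and binds).
- stop_range (a point): Middle of the range of the top stop, on the bed at bed x = 175 mm, under the bridge. The stop, a steel block 40 mm wide and 24 mm high, was set at an unknown place: its face is at bed x = 160 to 190 mm. It has a light pin (under 0.6 N) 1.5 mm proud of its face. Home: pressed on with 3 to 10 N, never over 15. Sliding the block up takes a further 1 to 8 N (unknown).
- bushing: Bystander: plain turned steel bushing, 46 mm diameter, 62 mm high, loose, upright to the right of the jig's upper end. Origin: centre of its underside.
- tube: Bystander: dark rectangular tube offcut, 30 x 75 x 30 mm, loose, to the left of the jig. Origin: centre of its underside.
Not all that is in view belongs to the job. What is shaped like the block but green is not meant.

How it is judged:
By the outcome, as a careful person would: the job done as asked, in the order asked, and still so for the second after the job is handed in, with the robot touching nothing.
It also fails if it takes over 72 s, if anything falls off the work surface, if the arm or the gripper's body presses on something with over 40 N, if the wrist force passes 120 N, or if a joint passes its speed limit or range.

## Working session

There is one attempt and no reset: what is moved stays moved. The work goes in short steps, Python scripts to look and compute and a tool call to move; the robot and the scene stay as the last step left them, time stands still between calls to the robot, and variables do not carry over. Pictures are saved under pics/ and viewed, at most 12 in all, crops included, and the job is handed in when it is done.

Besides the shell and the picture viewer there is one more tool, called after "Request:" as name([rows], argument=value, ...), one row to a line, values as JSON. send_rows: Moves the arm, as the interface text tells. Its arguments: {"type":"object","properties":{"fingers":{"type":"array"},"travel":{"type":"array"},"yaw":{"type":"array"},"grip_force":{"type":"number"}},"required":["fingers","travel","yaw"]}

```bash
mkdir -p pics; cat > h.py <<'E'
import numpy as np, cv2
from rig import robot
def cam(n):
    d=robot.get_image(n); d['R']=cv2.Rodrigues(np.array(d['rvec'],float))[0]; d['t']=np.array(d['tvec'],float).ravel(); d['K']=np.array(d['intrinsics'],float); return d
def pts(d):
    v,u=np.mgrid[0:480,0:640]; z=d['z_map']; K=d['K']
    c=np.stack([(u-K[0,2])/K[0,0]*z,(v-K[1,2])/K[1,1]*z,z],-1)
    return (c-d['t'])@d['R']
def save(d,n): cv2.imwrite('pics/'+n,d['img'][...,::-1])
E
python3 - <<'E'
from h import *
s=robot.state(); print({k:np.round(v,3).tolist() for k,v in s.items()})
a=cam('top'); b=cam('side')
cv2.imwrite('pics/a.png',a['img'][...,::-1]); cv2.imwrite('pics/b.png',b['img'][...,::-1])
for d in(a,b): print(np.round(d['K'],1).tolist(),np.round(-d['R'].T@d['t'],3),(d['z_map']>0).mean())
np.savez('s.npz',ta=pts(a),tb=pts(b),ia=a['img'],ib=b['img'])
E
```

```text
{'clock': 0.0, 'joints': [1.261, 0.707, -0.028, 1.485, 0.022, 0.951, -0.076], 'qd': [0.001, 0.001, 0.002, -0.001, -0.0, 0.0, 0.001], 'joint_torque': [0.0, -88.321, 1.234, -23.617, 0.017, 0.007, -0.0], 'tool_pos': [0.152, -0.554, 0.404], 'orientation': [-3.112, -0.419, 0.0], 'force': [0.298, 0.177, 0.345], 'moment': [-0.041, -0.012, 0.023], 'grasp_force': 0.0, 'grip_width': 0.086}
[[605.5, 0.0, 319.0], [0.0, 605.5, 243.9], [0.0, 0.0, 1.0]] [0.347 0.203 0.957] 0.9959635416666667
[[617.1, 0.0, 317.4], [0.0, 617.1, 246.0], [0.0, 0.0, 1.0]] [0.21  1.165 0.711] 0.995966796875
```

View pics/a.png

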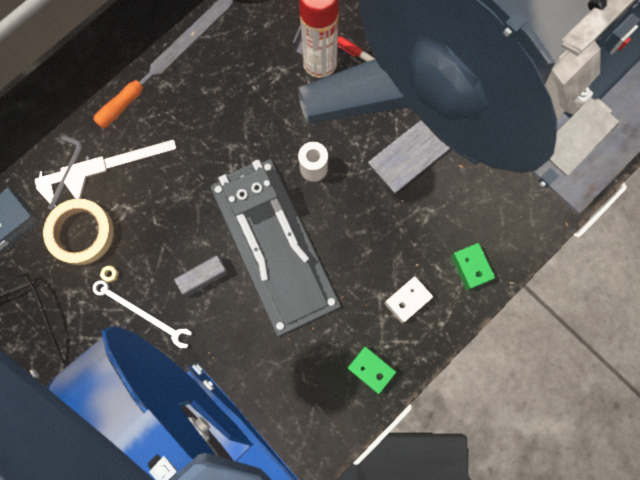

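View pics/b.png

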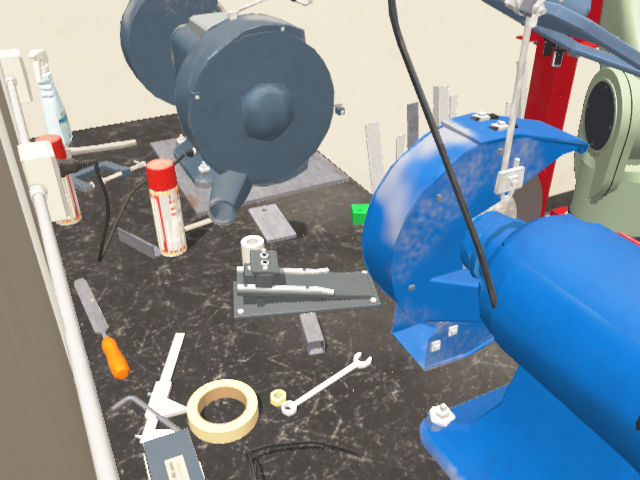

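Top view: the jig is at (275,250) with its landing at about (305,310), the bushing at (313,160) and the tube at (200,275). Block candidates are the light grey two-hole one at (409,299) and the green ones at (474,266) and (372,370). The grey one fits because it is steel-coloured; I'll confirm it in a crop.

```bash
python3 - <<'E'
from h import *
f=np.load('s.npz'); P=f['ta']; im=f['ia']
cv2.imwrite('pics/c.png',cv2.resize(im[140:400,200:520,::-1],None,fx=2.3,fy=2.3,interpolation=cv2.INTER_CUBIC))
hsv=cv2.cvtColor(im,cv2.COLOR_RGB2HSV)
sub=np.zeros((480,640),np.uint8); sub[270:330,380:440]=1
def rect(m,n):
    p=P[m>0]; r=cv2.minAreaRect(p[:,:2].astype(np.float32)*1000); print(n,m.sum(),np.round(r[0]),np.round(r[1]),round(r[2],1),'z',np.round(np.percentile(p[:,2],[5,50,95]),4)); print(np.round(cv2.boxPoints(r)))
m=((P[...,2]>.022)&(P[...,2]<.04)&(sub>0)).astype(np.uint8); rect(cv2.morphologyEx(m,cv2.MORPH_OPEN,np.ones((3,3))),'block')
for n,(u,v) in dict(bedLowR=(331,302),bedLowL=(280,326),mid=(300,290),green1=(474,266),green2=(372,370),bush=(303,160),tube=(200,275),slab=(408,155),br=(250,180),bench=(350,240),buffer=(430,60),nozzle=(350,95),can=(318,15),blue=(130,380),bluedisk=(180,400),edge=(400,420)).items(): print(n,np.round(P[v,u],3))
# bed plane: landing region
sub[:]=0; cv2.fillPoly(sub,[np.array([[272,270],[300,262],[322,295],[285,312]])],1)
q=P[sub>0]; A=np.c_[q[:,:2],np.ones(len(q))]; c=np.linalg.lstsq(A,q[:,2],rcond=None)[0]; print('plane',c,np.degrees(np.arctan(np.hypot(*c[:2]))),np.degrees(np.arctan2(c[1],c[0])))
# obstacles higher than 0.1
g=(P[...,2]>.08); xy=P[g]; print('tall near:'); 
for x in np.arange(.1,.9,.1):
    print(round(x,1),[ (lambda k: round(float(k.max()),2) if len(k) else 0)(np.concatenate([Q[(abs(Q[...,0]-x)<.05)&(abs(Q[...,1]-y)<.05)][:,2] for Q in (P,f['tb'])])) for y in np.arange(-.6,.7,.1)])
E
```

```text
block 1032 [451.  76.] [42. 61.] 40.9 z [0.0261 0.0287 0.0315]
[[415.  86.]
 [455.  40.]
 [487.  67.]
 [447. 113.]]
bedLowR [0.446 0.197 0.014]
bedLowL [0.408 0.275 0.012]
mid [0.463 0.245 0.022]
green1 [ 0.502 -0.024  0.029]
green2 [0.343 0.135 0.031]
bush [0.662 0.242 0.059]
tube [0.484 0.4   0.03 ]
slab [0.689 0.071 0.008]
br [0.62  0.32  0.087]
bench [ 0.548  0.166 -0.001]
buffer [0.698 0.085 0.306]
nozzle [0.73  0.172 0.146]
can [0.834 0.219 0.183]
blue [0.333 0.388 0.375]
bluedisk [0.309 0.364 0.27 ]
edge [ 0.198 -0.009 -0.847]
plane [-0.86058362 -0.24590564  0.49111359] 41.82940906687516 -164.0530897121787
tall near:
0.1 [-0.84, 0.33, -0.84, -0.84, -0.74, 0.49, 0.48, 0.47, 0.47, 0.56, 0.55, 0.35, 0.35]
0.2 [0.29, 0.3, -0.84, -0.84, -0.74, -0.74, -0.74, 0.46, 0.52, 0.56, 0.57, 0.38, 0.33]
0.3 [-0.84, -0.84, -0.84, -0.84, -0.84, -0.84, 0.0, 0.03, 0.96, 0.65, 0.65, 0.55, 0.05]
0.4 [-0.84, -0.84, -0.84, -0.84, -0.84, 0.0, 0.03, 0.03, 0.03, 0.02, 0.63, 0.57, 0.04]
0.5 [-0.84, -0.84, -0.83, -0.84, 0.0, 0.03, 0.03, 0.03, 0.04, 0.05, 0.03, 0.01, 0.03]
0.6 [-0.84, -0.84, -0.84, 0.01, 0.25, 0.37, 0.48, 0.27, 0.06, 0.1, 0.1, 0.02, 0.03]
0.7 [-0.84, -0.84, 0.0, 0.02, 0.25, 0.48, 0.48, 0.43, 0.16, 0.14, 0.01, 0.01, 0.26]
0.8 [-0.84, 0, 0, 0.1, 0.3, 0.02, 0.46, 0.42, 0.35, 0.01, 0.01, 0.26, 0.45]
```

View pics/c.png

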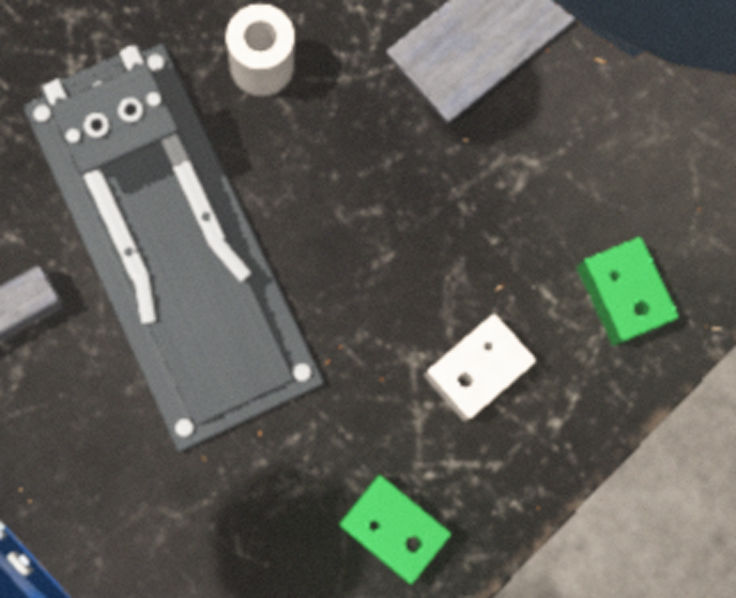

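The crop confirms it: the target is the light steel two-hole block at top-view (409,299), and the other two-hole blocks are green. Next I measure the bed frame from its plane and rails.

```bash
python3 - <<'E'
from h import *
f=np.load('s.npz'); P=f['ta']; im=f['ia']; Z=P[...,2]; ok=Z<.5
sub=np.zeros((480,640),np.uint8); cv2.fillPoly(sub,[np.array([[268,262],[295,258],[322,292],[282,308]])],1)
q=P[(sub>0)&ok]
for _ in range(3):
    A=np.c_[q[:,:2],np.ones(len(q))]; c=np.linalg.lstsq(A,q[:,2],rcond=None)[0]; r=q[:,2]-A@c; q=q[abs(r)<2.5*max(r.std(),.001)]
print('plane',c,r.std(),'slope',np.degrees(np.arctan(np.hypot(*c[:2]))),'dir',np.degrees(np.arctan2(c[1],c[0])))
g=cv2.cvtColor(im,cv2.COLOR_RGB2GRAY)
m=np.zeros_like(g); m[200:285,232:312]=(g[200:285,232:312]>150)
n,l,st,ct=cv2.connectedComponentsWithStats(m)
for i in range(1,n):
    if st[i,4]<60: continue
    p=P[l==i]; print(st[i],np.round(p.mean(0),4), 'h',np.round(np.percentile(p[:,2]-p[:,:2]@c[:2]-c[2],[10,50,90]),4))
    pix=np.argwhere(l==i)
    for v in range(st[i,1],st[i,1]+st[i,3],6):
        u=pix[pix[:,0]==v][:,1]; 
        if len(u): print(v,u.min(),u.max(),np.round(P[v,u.min()],3),np.round(P[v,u.max()],3))
E
```

```text
plane [ 0.12706907  0.05930267 -0.05212652] 0.00152658768158568 slope 7.982314530783389 dir 25.01828927933246
[272 200  37  63 483] [0.5497 0.2629 0.0435] h [0.0016 0.0068 0.0091]
200 275 276 [0.6   0.285 0.048] [0.6   0.283 0.049]
206 274 278 [0.591 0.286 0.046] [0.591 0.28  0.046]
212 275 283 [0.583 0.285 0.04 ] [0.582 0.272 0.045]
218 277 285 [0.575 0.282 0.034] [0.572 0.269 0.044]
224 280 288 [0.564 0.277 0.037] [0.563 0.264 0.042]
230 283 291 [0.556 0.273 0.033] [0.554 0.26  0.04 ]
236 286 294 [0.546 0.268 0.034] [0.545 0.255 0.039]
242 289 296 [0.537 0.263 0.032] [0.536 0.252 0.039]
248 292 300 [0.527 0.258 0.032] [0.527 0.245 0.036]
254 297 305 [0.519 0.25  0.028] [0.517 0.237 0.035]
260 302 306 [0.509 0.242 0.032] [0.508 0.236 0.036]
[236 214  32  67 541] [0.5287 0.3177 0.0432] h [0.0003 0.0071 0.0093]
214 240 242 [0.577 0.338 0.051] [0.576 0.335 0.052]
220 238 246 [0.57  0.343 0.04 ] [0.568 0.329 0.047]
226 241 249 [0.56  0.338 0.039] [0.559 0.324 0.046]
232 243 251 [0.551 0.335 0.037] [0.549 0.321 0.046]
238 246 254 [0.542 0.33  0.035] [0.541 0.317 0.042]
244 249 257 [0.533 0.325 0.033] [0.532 0.312 0.038]
250 252 260 [0.523 0.32  0.035] [0.523 0.307 0.039]
256 254 262 [0.514 0.317 0.033] [0.513 0.304 0.037]
262 258 264 [0.505 0.311 0.03 ] [0.504 0.3   0.04 ]
268 259 265 [0.496 0.309 0.026] [0.495 0.299 0.033]
274 260 266 [0.49  0.309 0.009] [0.486 0.297 0.036]
280 261 264 [0.48  0.307 0.012] [0.48  0.303 0.008]
```

```bash
cat >> h.py <<'E'
def ray(d,u,v,n,o):  # ray/plane n.p=o
    C=-d['R'].T@d['t']; r=d['R'].T@np.array([(u-d['K'][0,2])/d['K'][0,0],(v-d['K'][1,2])/d['K'][1,1],1]); return C+r*(o-n@C)/(n@r)
E
python3 - <<'E'
from h import *
f=np.load('s.npz'); P=f['ta']; im=f['ia']; a=cam('top')
c=np.array([.12707,.0593,-.05213]); n=np.array([-c[0],-c[1],1]); s=np.linalg.norm(n); n/=s; o=c[2]/s
L=[(v,(u0+u1)/2) for v,u0,u1 in [(226,241,249),(232,243,251),(238,246,254),(244,249,257),(250,252,260)]]
Rr=[(v,(u0+u1)/2) for v,u0,u1 in [(218,277,285),(224,280,288),(230,283,291),(236,286,294),(242,289,296)]]
ln=[]
for S in (L,Rr):
    q=np.array([ray(a,u,v,n,o+.007) for v,u in S]); d=np.polyfit(q[:,0],q[:,1],1); ln.append((q,d)); print(np.degrees(np.arctan(d[0])),q.mean(0))
th=np.radians(25.2); ex=np.array([np.cos(th),np.sin(th)]); ey=np.array([-ex[1],ex[0]])
yy=[q.mean(0)[:2]@ey for q,_ in ln]; print('y rails',yy,'gap',yy[0]-yy[1],'mid',np.mean(yy)); ym=np.mean(yy)
# origin: z=.023 on plane at lateral ym
x0=(.023-c[2]-c[:2]@(ey*ym))/(c[:2]@ex); O=ex*x0+ey*ym; print('origin',O)
def bed(u,v,h): 
    p=ray(a,u,v,n,o+h); return np.round([((p[:2]@ex)-x0)/np.cos(np.radians(8))*1000,(p[:2]@ey-ym)*1000])
# crop px -> full
for nm,(x,y),h in [('mouthL',(148,322),.007),('mouthR',(246,278),.007),('bendL',(137,270),.007),('bendR',(210,245),.007),('bedLL',(190,432),0),('bedLR',(318,382),0),('brL',(82,172),.049),('brR',(178,135),.049)]: print(nm,bed(200+x/2.3,140+y/2.3,h))
hs=cv2.cvtColor(im,cv2.COLOR_RGB2HSV); 
for nm,Q,I in(('top',P,im),('side',f['tb'],f['ib'])):
    h=cv2.cvtColor(I,cv2.COLOR_RGB2HSV); b=(abs(h[...,0].astype(int)-110)<15)&(h[...,1]>150)&(Q[...,2]>.03)&(Q[...,2]<.9)
    for x in np.arange(.0,.6,.05):
        k=Q[b&(abs(Q[...,0]-x)<.025)]
        if len(k)>20: print(nm,'blue x',round(x,2),'ymin',np.round(np.percentile(k[:,1],1),2),'zmax',np.round(np.percentile(k[:,2],99),2), 'z at ymin',np.round(k[k[:,1]<np.percentile(k[:,1],10)][:,2].mean(),2))
k=P[0:175,300:560].reshape(-1,3); k=k[(k[:,2]>.1)&(k[:,2]<.8)]
for x in np.arange(.5,.8,.05):
    j=k[abs(k[:,0]-x)<.025]; 
    if len(j): print('grinder x',round(x,2),'y',j[:,1].min().round(2),j[:,1].max().round(2),'z',j[:,2].max().round(2))
E
```

```text
25.9844169385231 [0.5405252  0.32230665 0.04273581]
26.61051126964459 [0.5539906  0.26589009 0.04110135]
y rails [np.float64(0.06148734170338499), np.float64(0.004706820672368963)] gap 0.056780521031016024 mid 0.03309708118787698
origin [0.47079308 0.25811676]
mouthL [23. 35.]
mouthR [ 23. -37.]
bendL [58. 27.]
bendR [ 53. -24.]
bedLL [-55.  40.]
bedLR [-60. -52.]
brL [121.  33.]
brR [118. -33.]
top blue x 0.2 ymin 0.25 zmax 0.1 z at ymin 0.09
top blue x 0.25 ymin 0.27 zmax 0.41 z at ymin 0.1
top blue x 0.3 ymin 0.32 zmax 0.57 z at ymin 0.28
top blue x 0.35 ymin 0.37 zmax 0.38 z at ymin 0.26
top blue x 0.4 ymin 0.43 zmax 0.32 z at ymin 0.27
side blue x 0.05 ymin 0.51 zmax 0.35 z at ymin 0.34
side blue x 0.1 ymin 0.47 zmax 0.35 z at ymin 0.35
side blue x 0.15 ymin 0.3 zmax 0.38 z at ymin 0.34
side blue x 0.2 ymin 0.29 zmax 0.71 z at ymin 0.33
side blue x 0.25 ymin 0.35 zmax 0.41 z at ymin 0.38
side blue x 0.3 ymin 0.36 zmax 0.4 z at ymin 0.09
side blue x 0.35 ymin 0.38 zmax 0.33 z at ymin 0.07
side blue x 0.4 ymin 0.44 zmax 0.32 z at ymin 0.28
grinder x 0.6 y -0.08 -0.01 z 0.38
grinder x 0.65 y -0.09 0.08 z 0.43
grinder x 0.7 y -0.05 0.24 z 0.43
grinder x 0.75 y 0.08 0.25 z 0.38
grinder x 0.8 y 0.13 0.17 z 0.31
```

Request:
send_rows([
  [0.04,-0.028,0],
  [0.08,-0.056,0],
  [0.12,-0.085,0],
  [0.16,-0.113,0],
  [0.2,-0.142,0],
  [0.24,-0.17,0],
  [0.28,-0.199,0],
  [0.32,-0.228,0],
], fingers=[0.085,0.085,0.085,0.085,0.085,0.085,0.085,0.085], yaw=[-7,-14,-21,-28,-35,-42,-49,-56])

```text
clock: 0.95
tool_pos: [0.4013, -0.2482, 0.4048]
orientation: [2.548, 1.838, 0.0]
force: [0.2, -0.8, -0.2]
grip_width: 0.085
grasp_force: 0.0
```

```bash
cat >> h.py <<'E'
def go(x,y,z,ang=None):  # world target (TCP) -> tool-axis shift and yaw
    s=robot.state(); R=cv2.Rodrigues(np.array(s['orientation'],float))[0]; d=R.T@(np.array([x,y,z])-s['tool_pos'])
    A=np.degrees(np.arctan2(R[1,0],R[0,0])); print('pos',np.round(s['tool_pos'],4),'ang',round(A,2),'down',np.round(R[:,2],3),'F',np.round(s['force'],2),'grip',round(s['grip_width'],4),round(s['grasp_force'],1),'t',round(s['clock'],2),'J',np.round(s['joints'],2))
    print('shift',np.round(d,4),'yaw',None if ang is None else round((A-ang+180)%360-180,2))
E
python3 -c "
from h import *; go(.451,.077,.3,130.9)"
```

```text
pos [ 0.4013 -0.2482  0.4048] ang 71.62 down [ 0. -0. -1.] F [ 0.19 -0.84 -0.17] grip 0.085 0.0 t 0.95 J [ 0.64  0.56 -0.27  1.84  0.21  0.76 -0.05]
shift [ 0.3243 -0.0554  0.1047] yaw -59.28
```

Request:
send_rows([
  [0.042,-0.007,0.01],
  [0.084,-0.014,0.02],
  [0.126,-0.021,0.03],
  [0.168,-0.028,0.045],
  [0.21,-0.035,0.06],
  [0.252,-0.042,0.075],
  [0.294,-0.05,0.09],
  [0.324,-0.055,0.105],
], fingers=[0.085,0.085,0.085,0.085,0.085,0.085,0.085,0.085], yaw=[-7.5,-15,-22.5,-30,-37.5,-45,-52.5,-59.3])

```text
clock: 1.75
tool_pos: [0.4519, 0.0774, 0.2991]
orientation: [-1.301, -2.859, -0.001]
force: [1.2, -1.3, 0.1]
grip_width: 0.0849
grasp_force: 0.0
```

```bash
python3 - <<'E'
from h import *
go(.451,.077,.3,130.9); d=cam('wrist'); save(d,'w1.png'); P=pts(d)
b=((P[...,2]>.024)&(P[...,2]<.036)&(d['z_map']>0)).astype(np.uint8)
hs=cv2.cvtColor(d['img'],cv2.COLOR_RGB2HSV); b[hs[...,1]>90]=0; b=cv2.morphologyEx(b,cv2.MORPH_OPEN,np.ones((5,5)))
n,l,st,ct=cv2.connectedComponentsWithStats(b)
for i in range(1,n):
    if st[i,4]<1500: continue
    p=P[l==i]; r=cv2.minAreaRect(p[:,:2].astype(np.float32)*1000); print(st[i],np.round(r[0],1),np.round(r[1],1),round(r[2],1),np.median(p[:,2]).round(4)); print(np.round(cv2.boxPoints(r)).tolist())
E
```

```text
pos [0.4519 0.0774 0.2991] ang 131.06 down [ 0.     0.001 -1.   ] F [ 1.19 -1.31  0.06] grip 0.0849 0.0 t 1.75 J [-0.03  0.74 -0.36  2.01  0.55  0.48 -0.08]
shift [ 0.0003 -0.0009 -0.0009] yaw 0.16
[  513     0   127   129 11475] [496.8 273.4] [76.9 75.3] 48.7 0.0292
[[443.0, 269.0], [500.0, 220.0], [550.0, 277.0], [494.0, 327.0]]
[ 292  197   59   81 4408] [450.4  77.9] [42.1 60.4] 40.9 0.0307
[[415.0, 87.0], [454.0, 41.0], [486.0, 69.0], [447.0, 115.0]]
```

View pics/w1.png

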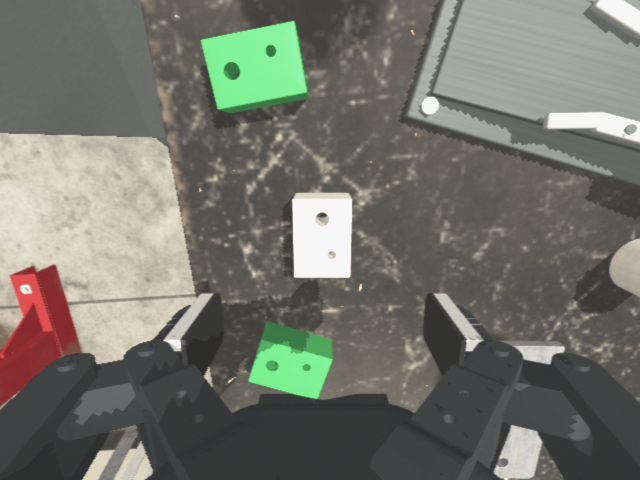

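Request:
send_rows([
  [0.001,-0.001,0.04],
  [0.001,-0.001,0.08],
  [0.001,-0.001,0.115],
  [0.001,-0.001,0.126],
  [0.001,-0.001,0.126],
  [0.001,-0.001,0.126],
  [0.001,-0.001,0.126],
  [0.001,-0.001,0.126],
], fingers=[0.085,0.085,0.085,0.085,0.042,0.03,0.03,0.03], yaw=[0,0,0,0,0,0,0,0], grip_force=35)

```text
clock: 2.6
tool_pos: [0.4509, 0.0747, 0.1748]
orientation: [1.312, 2.853, 0.002]
force: [0.5, 0.7, 6.0]
grip_width: 0.0414
grasp_force: 35.9
```

Request:
send_rows([
  [0,0,0],
  [0,0,0],
  [0,0,-0.02],
  [0,0,-0.06],
], fingers=[0.03,0.03,0.03,0.03], yaw=[0,0,0,0])

```text
clock: 3.0
tool_pos: [0.4501, 0.0749, 0.2336]
orientation: [-1.31, -2.853, 0.003]
force: [0.6, -0.6, -5.4]
grip_width: 0.0412
grasp_force: 38.6
```

```bash
python3 -c "
from h import *; go(.44,.243,.29,205.8)"
```

```text
pos [0.4501 0.0749 0.2336] ang 130.68 down [-0.003 -0.001 -1.   ] F [ 0.63 -0.55 -5.35] grip 0.0412 38.6 t 3.0 J [-0.11  0.86 -0.23  2.07  0.67  0.29 -0.19]
shift [ 0.1342  0.1018 -0.0565] yaw -75.12
```

Request:
send_rows([
  [0.0,0.0,-0.02],
  [0.02,0.015,-0.04],
  [0.04,0.03,-0.057],
  [0.06,0.05,-0.057],
  [0.08,0.07,-0.057],
  [0.1,0.09,-0.057],
  [0.115,0.105,-0.057],
  [0.128,0.122,-0.057],
], fingers=[0.03,0.03,0.03,0.03,0.03,0.03,0.03,0.03], yaw=[-8.5,-17,-25.5,-34,-42.5,-51,-59.5,-68])

```text
clock: 3.8
tool_pos: [0.4596, 0.2519, 0.2916]
orientation: [-0.518, 3.098, -0.001]
force: [0.5, 0.7, -4.8]
grip_width: 0.0414
grasp_force: 38.6
```

```bash
python3 - <<'E'
from h import *; go(.4592,.2515,.22,205.8); d=cam('wrist'); save(d,'w2.png')
E
```

```text
pos [0.4596 0.2519 0.2916] ang -161.02 down [ 0.001 -0.    -1.   ] F [ 0.49  0.71 -4.85] grip 0.0414 38.6 t 3.8 J [-0.19  0.88 -0.72  1.79  0.8   0.79  0.58]
shift [ 0.0006 -0.0002  0.0716] yaw -6.82
```

View pics/w2.png

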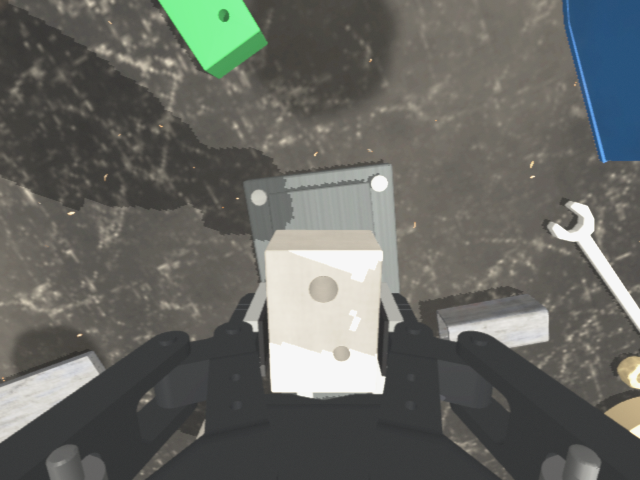

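Block held squarely. The landing's lower end is visible, with bolts at (259,197) and (380,183), plate corners at (245,180) and (391,164), and the bed edge at about (268,191)–(370,179).

```bash
python3 - <<'E'
from h import *; d=cam('wrist'); P=pts(d)
q={}
for n,(u,v) in dict(boltA=(259,197),boltB=(380,183),pA=(248,183),pB=(389,168),eA=(270,194),eB=(369,183),c1=(320,195),c2=(320,220),c3=(290,225),c4=(355,225)).items(): q[n]=np.median(P[v-1:v+2,u-1:u+2].reshape(-1,3),0); print(n,np.round(q[n],4))
O=np.array([.461,.2524]); th=np.radians(25.8); ex=np.array([np.cos(th),np.sin(th)]); ey=np.array([-ex[1],ex[0]])
for a,b in(('boltA','boltB'),('pA','pB'),('eA','eB')):
    m=(q[a]+q[b])[:2]/2-O; v=(q[b]-q[a])[:2]; print(a,'mid bed x,y',np.round(m@ex/np.cos(np.radians(8)),4),round(m@ey,4),'normal ang',np.degrees(np.arctan2(v[1],v[0]))-90,'len',np.linalg.norm(v))
go(.4592,.2515,.22,205.8)
E
```

```text
boltA [0.4471 0.2017 0.0149]
boltB [0.4082 0.2807 0.0149]
pA [0.4408 0.1907 0.0112]
pB [0.3963 0.2856 0.0009]
eA [0.4417 0.2089 0.0186]
eB [0.4108 0.2731 0.0153]
c1 [0.4303 0.2428 0.0189]
c2 [0.4471 0.2485 0.0214]
c3 [0.4577 0.2295 0.0217]
c4 [0.4419 0.2738 0.022 ]
boltA mid bed x,y -0.0352 0.0044 normal ang 26.278898554807682 len 0.08806008324243031
pA mid bed x,y -0.0449 0.0056 normal ang 25.13509495584539 len 0.10473618137880147
eA mid bed x,y -0.0366 0.0049 normal ang 25.722298591748412 len 0.07132377542439788
pos [0.4597 0.2531 0.2914] ang -160.96 down [ 0.001  0.002 -1.   ] F [ 0.36 -0.23 -5.21] grip 0.0414 38.6 t 3.9 J [-0.19  0.89 -0.72  1.79  0.8   0.79  0.58]
shift [ 0.0011 -0.0015  0.0714] yaw -6.76
```

Request:
send_rows([
  [0,-0.002,0.02],
  [0,-0.002,0.04],
  [0,-0.002,0.04],
  [0,-0.002,0.04],
], fingers=[0.03,0.03,0.03,0.03], yaw=[-4,-6.8,-6.8,-6.8])

```text
clock: 4.3
tool_pos: [0.4605, 0.2492, 0.2516]
orientation: [-0.688, 3.065, 0.0]
force: [-0.1, 0.5, -3.9]
grip_width: 0.0416
grasp_force: 38.5
```

```bash
python3 - <<'E'
from h import *; d=cam('wrist'); t=cam('top'); save(t,'t2.png'); save(d,'w3.png'); go(.4592,.2515,.22,205.8)
np.savez('s3.npz',w=pts(d),t=pts(t),wi=d['img'],ti=t['img'])
im=t['img'][170:350,200:370]; w=d['img'][100:420,200:440]
cv2.imwrite('pics/m.png',np.hstack([cv2.resize(im,(480,508)),cv2.resize(w,(320,508))])[...,::-1])
E
```

```text
pos [0.4606 0.2494 0.2519] ang -154.66 down [ 0.001  0.001 -1.   ] F [-0.06  0.01 -4.48] grip 0.0413 38.5 t 4.4 J [-0.2   0.95 -0.69  1.82  0.9   0.72  0.61]
shift [0.0004 0.0025 0.0319] yaw -0.46
```

View pics/m.png

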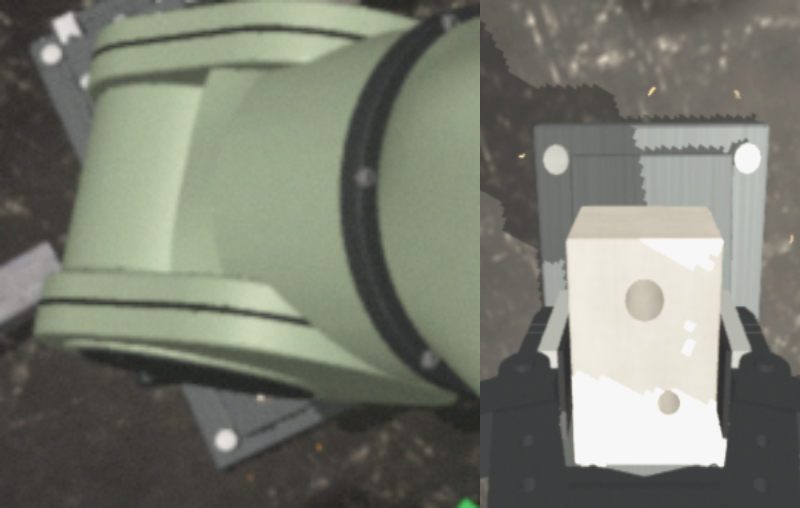

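Wrist view: the bed's lower edge is level in the image, so yaw is right. Block and plate centres are nearly in line; measuring both in the same camera.

```bash
python3 - <<'E'
from h import *
f=np.load('s3.npz'); P=f['w']; s=robot.state(); R=cv2.Rodrigues(np.array(s['orientation'],float))[0]
T=(P-s['tool_pos'])@R*1000; H=P[...,2]*1000
b=(T[...,2]>139)&(T[...,2]<150)&(abs(T[...,1])<24)&(T[...,0]>-35); b=cv2.morphologyEx(b.astype(np.uint8),cv2.MORPH_OPEN,np.ones((5,5)))>0
p=T[b]; r=cv2.minAreaRect(p[:,:2].astype(np.float32)); print('block top tool',np.round(r[0],1),np.round(r[1],1),round(r[2],1),'z',np.percentile(p[:,2],[5,50,95]).round(1))
g=lambda x,y:(200+(x-480)*.75, 100+y*320/508)
for n,(x,y) in dict(bA=(556,160),bB=(748,158)).items():
    u,v=map(int,map(round,g(x,y))); print(n,np.round(np.median(T[v-2:v+3,u-2:u+3].reshape(-1,3),0),1),'H',np.median(H[v-2:v+3,u-2:u+3]).round(1))
for y in (200,250):
    u0,u1,v=*[int(g(x,y)[0]) for x in(500,800)],int(g(0,y)[1]); row=T[v,u0:u1]; h=H[v,u0:u1]; k=(h>8)&(h<26); print(y,'plate lateral',row[k][:,1].min().round(1),row[k][:,1].max().round(1), 'bed x', row[k][:,0].mean().round(1), h[k].mean().round(1))
v0=int(g(0,153)[1]); u=int(g(660,0)[0]); print('edge column', [(v,T[v,u,0].round(1),H[v,u].round(1)) for v in range(v0-10,v0+24,3)])
E
```

```text
block top tool [ 2.9 -0. ] [61.1 47.8] 0.3 z [143.4 144.5 145.8]
bA [ 34.7 -40.2 236.8] H 15.1
bB [ 35.3  47.8 237.4] H 14.5
200 plate lateral -51.1 57.3 bed x 20.2 17.3
250 plate lateral -50.8 57.9 bed x -2.4 12.3
edge column [(186, np.float64(43.2), np.float64(9.8)), (189, np.float64(41.5), np.float64(10.7)), (192, np.float64(39.7), np.float64(11.6)), (195, np.float64(37.6), np.float64(10.0)), (198, np.float64(36.8), np.float64(16.7)), (201, np.float64(35.1), np.float64(17.2)), (204, np.float64(33.5), np.float64(18.9)), (207, np.float64(31.7), np.float64(19.0)), (210, np.float64(30.0), np.float64(19.3)), (213, np.float64(28.0), np.float64(18.9)), (216, np.float64(26.2), np.float64(18.8)), (219, np.float64(24.5), np.float64(19.8))]
```

Request:
send_rows([
  [0,0.002,0.02],
  [0,0.0035,0.037],
  [0,0.0035,0.045],
  [0,0.0035,0.049],
  [0,0.0035,0.049],
], fingers=[0.03,0.03,0.03,0.03,0.03], yaw=[-0.4,-0.4,-0.4,-0.4,-0.4], grip_force=25)

```text
clock: 4.9
tool_pos: [0.459, 0.2526, 0.2021]
orientation: [-0.702, 3.062, 0.0]
force: [0.3, -0.6, -4.4]
grip_width: 0.0413
grasp_force: 38.5
```

Request:
send_rows([
  [0,0,0.002],
  [0,0,0.003],
  [0,0,0.004],
  [0,0,0.004],
], fingers=[0.03,0.03,0.03,0.03], yaw=[0,0,0,0], grip_force=20)

```text
clock: 5.3
tool_pos: [0.4586, 0.2525, 0.1989]
orientation: [-0.702, 3.062, -0.0]
force: [-7.7, -5.0, 15.5]
grip_width: 0.0417
grasp_force: 41.9
```

Request:
send_rows([
  [0,0,-0.0015],
  [0,0,-0.0025],
  [0,0,-0.0025],
  [0,0,-0.0025],
  [0,0,-0.0025],
  [0,0,-0.0025],
  [0,0,-0.0025],
  [0,0,-0.0025],
], fingers=[0.03,0.03,0.046,0.05,0.055,0.06,0.06,0.06], yaw=[0,0,0,0,0,0,0,0])

```text
clock: 6.1
tool_pos: [0.4589, 0.2526, 0.2002]
orientation: [0.702, -3.062, -0.0]
force: [-0.1, 1.2, 0.3]
grip_width: 0.0601
grasp_force: 0.0
```

Request:
send_rows([
  [0,0,-0.01],
  [0,0,-0.03],
  [0,0,-0.06],
  [0,0,-0.09],
  [0,0,-0.09],
], fingers=[0.065,0.065,0.065,0.065,0.065], yaw=[0,0,0,0,0])

```text
clock: 6.6
tool_pos: [0.4591, 0.253, 0.294]
orientation: [-0.701, 3.058, 0.003]
force: [0.2, -0.7, -1.8]
grip_width: 0.0652
grasp_force: 0.0
```

```bash
cat > m.py <<'E'
from h import *
import sys
s=robot.state(); d=cam('wrist'); save(d,sys.argv[1]); go(.459,.2525,.29,205.8)
P=pts(d); R=cv2.Rodrigues(np.array(s['orientation'],float))[0]; T=(P-s['tool_pos'])@R*1000; H=P[...,2]*1000; ok=d['z_map']>0
g=cv2.cvtColor(d['img'],cv2.COLOR_RGB2HSV)
b=(ok&(H>38)&(H<65)&(abs(T[...,1]-2)<45)&(abs(T[...,0])<60)&(g[...,2]>130)).astype(np.uint8); b=cv2.morphologyEx(b,cv2.MORPH_OPEN,np.ones((5,5)))
n,l,st,ct=cv2.connectedComponentsWithStats(b); i=1+np.argmax(st[1:,4]); p=T[l==i]; r=cv2.minAreaRect(p[:,:2].astype(np.float32)); print(st[i],'block tool',np.round(r[0],1),np.round(r[1],1),round(r[2],1))
A=np.c_[p[:,:2],np.ones(len(p))]; c=np.linalg.lstsq(A,p[:,2],rcond=None)[0]; print('tilt along x,y deg',np.degrees(np.arctan(c[:2])).round(1),'H',np.median(P[l==i][:,2]).round(4))
E
python3 m.py w4.png
```

```text
pos [0.459  0.2526 0.2922] ang -154.17 down [ 0.002  0.001 -1.   ] F [ 0.48 -0.42 -0.7 ] grip 0.065 0.0 t 6.65 J [-0.18  0.89 -0.74  1.79  0.82  0.8   0.67]
shift [ 0.0001 -0.0001  0.0022] yaw 0.03
[ 289  196   66   91 5627] block tool [ 6.5 -0.6] [59.4 42. ] 0.0
tilt along x,y deg [7.6 0.3] H 0.0524
```

View pics/w4.png

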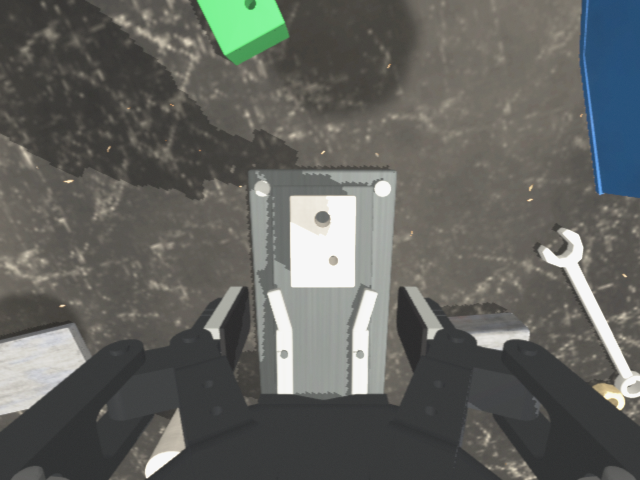

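Block released flat on the landing (tilt 7.6°) at pixels (323,241), square and in line with the rails (mouth 270–378). Next I go below it with closed fingers.

Request:
send_rows([
  [0.03,0,0],
  [0.058,0,0],
  [0.058,0,0],
  [0.058,0,0.03],
  [0.058,0,0.06],
  [0.058,0,0.08],
  [0.058,0,0.09],
  [0.058,0,0.09],
], fingers=[0.05,0.03,0.0,0.0,0.0,0.0,0.0,0.0], yaw=[0,0,0,0,0,0,0,0])

```text
clock: 7.45
tool_pos: [0.4065, 0.2274, 0.199]
orientation: [0.703, -3.06, 0.001]
force: [0.2, 0.2, 0.6]
grip_width: -0.0006
grasp_force: 0.0
```

```bash
python3 - <<'E'
from h import *
go(.459,.2525,.201,205.8); d=cam('wrist'); save(d,'w5.png')
E
```

```text
pos [0.4065 0.2274 0.199 ] ang -154.13 down [-0.002 -0.001 -1.   ] F [0.21 0.22 0.64] grip -0.0006 0.0 t 7.45 J [-0.3   0.98 -0.5   2.04  1.16  0.45  0.3 ]
shift [-0.0582 -0.0003 -0.0021] yaw 0.07
```

View pics/w5.png

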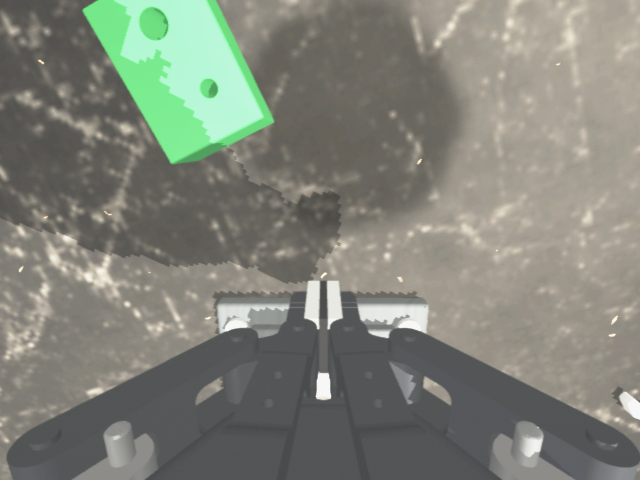

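Closed fingers are centred at (323,300) on the plate (215–428). Start pushing along the slope.

Request:
send_rows([
  [-0.003,0,-0.0015],
  [-0.006,0,-0.002],
  [-0.009,0,-0.0025],
  [-0.012,0,-0.003],
  [-0.015,0,-0.0035],
  [-0.018,0,-0.004],
  [-0.021,0,-0.0044],
  [-0.024,0,-0.0048],
], fingers=[0,0,0,0,0,0,0,0], yaw=[0,0,0,0,0,0,0,0])

```text
clock: 8.3
tool_pos: [0.4283, 0.2378, 0.2051]
orientation: [0.702, -3.061, 0.0]
force: [-5.9, -1.6, 3.5]
grip_width: -0.0001
grasp_force: 2.9
```

Request:
send_rows([
  [-0.003,0,-0.0004],
  [-0.006,0,-0.0008],
  [-0.009,0,-0.0013],
  [-0.012,0,-0.0017],
  [-0.015,0,-0.0021],
  [-0.018,0,-0.0025],
  [-0.021,0,-0.003],
  [-0.024,0,-0.0034],
], fingers=[0,0,0,0,0,0,0,0], yaw=[0,0,0,0,0,0,0,0])

```text
clock: 9.1
tool_pos: [0.4499, 0.2483, 0.2085]
orientation: [0.702, -3.061, 0.0]
force: [-5.2, -2.6, 4.0]
grip_width: -0.0004
grasp_force: 2.7
```

```bash
python3 - <<'E'
from h import *
go(.459,.2525,.201,205.8)
d=cam('wrist'); save(d,'w6.png'); t=cam('top'); save(t,'t6.png'); b=cam('side')
cv2.imwrite('pics/m6.png',np.hstack([cv2.resize(b['img'][220:330,220:400],(480,293)),cv2.resize(d['img'][240:430,230:420],(293,293))])[...,::-1])
E
```

```text
pos [0.4499 0.2483 0.2085] ang -154.15 down [-0.001 -0.    -1.   ] F [-5.22 -2.64  3.97] grip -0.0004 2.7 t 9.1 J [-0.25  1.01 -0.61  1.87  1.    0.61  0.51]
shift [-0.01   -0.0001  0.0075] yaw 0.05
```

View pics/m6.png

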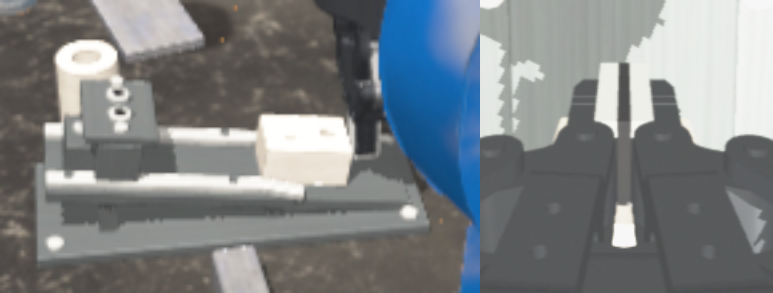

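Side view: the block lies flat between the rail mouths, finger behind it at (365,140). Continue.

Request:
send_rows([
  [-0.005,0,-0.0012],
  [-0.01,0,-0.0024],
  [-0.015,0,-0.0031],
  [-0.02,0,-0.0038],
  [-0.025,0,-0.0045],
  [-0.03,0,-0.0052],
  [-0.035,0,-0.0059],
  [-0.04,0,-0.0066],
], fingers=[0,0,0,0,0,0,0,0], yaw=[0,0,0,0,0,0,0,0])

```text
clock: 10.05
tool_pos: [0.4862, 0.2659, 0.2151]
orientation: [0.703, -3.062, -0.0]
force: [-2.2, -1.5, -1.6]
grip_width: 0.0
grasp_force: 1.2
```

```bash
python3 - <<'E'
from h import *
go(.459,.2525,.201,205.8)
E
```

```text
pos [0.4862 0.2659 0.2151] ang -154.16 down [-0.  0. -1.] F [-2.17 -1.49 -1.59] grip 0.0 1.2 t 10.05 J [-0.23  1.04 -0.67  1.72  0.92  0.73  0.64]
shift [ 0.0303 -0.0001  0.0141] yaw 0.04
```

Request:
send_rows([
  [-0.004,0,-0.0002],
  [-0.008,0,-0.0008],
  [-0.012,0,-0.0014],
  [-0.016,0,-0.0019],
  [-0.02,0,-0.0025],
  [-0.024,0,-0.0031],
  [-0.028,0,-0.0036],
  [-0.032,0,-0.0042],
], fingers=[0,0,0,0,0,0,0,0], yaw=[0,0,0,0,0,0,0,0])

```text
clock: 10.85
tool_pos: [0.515, 0.2798, 0.2193]
orientation: [0.703, -3.062, -0.0]
force: [-2.3, -2.2, -1.6]
grip_width: -0.0
grasp_force: 1.2
```

Request:
send_rows([
  [-0.001,0,-0.0001],
  [-0.002,0,-0.0003],
  [-0.003,0,-0.0004],
  [-0.004,0,-0.0006],
  [-0.005,0,-0.0007],
  [-0.006,0,-0.0008],
  [-0.007,0,-0.001],
  [-0.008,0,-0.0011],
], fingers=[0,0,0,0,0,0,0,0], yaw=[0,0,0,0,0,0,0,0])

```text
clock: 11.65
tool_pos: [0.5219, 0.2831, 0.2204]
orientation: [0.702, -3.062, -0.0]
force: [-3.0, -2.4, 1.1]
grip_width: 0.0001
grasp_force: 1.9
```

```bash
python3 - <<'E'
from h import *
go(.459,.2525,.201,205.8)
t=cam('top'); b=cam('side'); save(b,'b7.png')
cv2.imwrite('pics/m7.png',np.hstack([cv2.resize(b['img'][220:330,220:400],(480,293)),cv2.resize(t['img'][150:330,200:380],(293,293))])[...,::-1])
E
```

```text
pos [0.5219 0.2831 0.2204] ang -154.16 down [-0.  0. -1.] F [-3.03 -2.45  1.06] grip 0.0001 1.9 t 11.65 J [-0.22  1.07 -0.7   1.57  0.87  0.84  0.75]
shift [ 0.07   -0.0001  0.0194] yaw 0.04
```

View pics/m7.png

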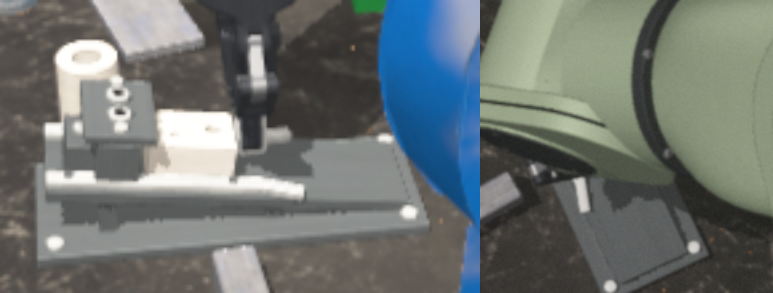

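Side view: block flat, its front now entering under the bridge at (155,140). Creep from here.

Request:
send_rows([
  [-0.001,0,-0.0001],
  [-0.002,0,-0.0003],
  [-0.003,0,-0.0004],
  [-0.004,0,-0.0006],
  [-0.005,0,-0.0007],
  [-0.006,0,-0.0008],
  [-0.007,0,-0.001],
  [-0.008,0,-0.0011],
], fingers=[0,0,0,0,0,0,0,0], yaw=[0,0,0,0,0,0,0,0])

```text
clock: 12.55
tool_pos: [0.5292, 0.2866, 0.2215]
orientation: [-0.702, 3.062, 0.0]
force: [-4.2, -0.6, 1.3]
grip_width: 0.0001
grasp_force: 2.2
```

Request:
send_rows([
  [-0.0005,0,-0.0001],
  [-0.001,0,-0.0002],
  [-0.0015,0,-0.0003],
  [-0.002,0,-0.0003],
  [-0.0025,0,-0.0004],
  [-0.003,0,-0.0004],
], fingers=[0,0,0,0,0,0], yaw=[0,0,0,0,0,0])

```text
clock: 13.15
tool_pos: [0.5318, 0.2879, 0.2219]
orientation: [0.703, -3.062, -0.0]
force: [-4.0, -2.7, 0.8]
grip_width: 0.0
grasp_force: 2.3
```

Request:
send_rows([
  [-0.0005,0,-0.0001],
  [-0.001,0,-0.0001],
  [-0.0015,0,-0.0002],
  [-0.002,0,-0.0003],
  [-0.0025,0,-0.0004],
], fingers=[0,0,0,0,0], yaw=[0,0,0,0,0])

```text
clock: 13.65
tool_pos: [0.5341, 0.289, 0.2223]
orientation: [-0.702, 3.062, 0.0]
force: [-4.3, -1.2, 1.1]
grip_width: -0.0001
grasp_force: 2.1
```

```bash
python3 - <<'E'
from h import *
go(.459,.2525,.201,205.8)
E
```

```text
pos [0.5341 0.289  0.2223] ang -154.16 down [ 0.  0. -1.] F [-4.26 -1.19  1.06] grip -0.0001 2.1 t 13.65 J [-0.22  1.09 -0.71  1.51  0.85  0.88  0.78]
shift [ 0.0835 -0.0001  0.0213] yaw 0.04
```

Request:
send_rows([
  [-0.0005,0,-0.0001],
  [-0.001,0,-0.0001],
  [-0.0015,0,-0.0002],
  [-0.002,0,-0.0003],
  [-0.0025,0,-0.0004],
], fingers=[0,0,0,0,0], yaw=[0,0,0,0,0])

```text
clock: 14.15
tool_pos: [0.5364, 0.2901, 0.2226]
orientation: [-0.702, 3.062, 0.0]
force: [-3.2, -1.9, -0.6]
grip_width: -0.0001
grasp_force: 1.8
```

Request:
send_rows([
  [-0.0005,0,-0.0001],
  [-0.001,0,-0.0001],
  [-0.0015,0,-0.0002],
  [-0.002,0,-0.0003],
  [-0.0025,0,-0.0003],
], fingers=[0,0,0,0,0], yaw=[0,0,0,0,0])

```text
clock: 14.65
tool_pos: [0.5386, 0.2912, 0.223]
orientation: [-0.702, 3.062, 0.0]
force: [-4.3, -2.2, 0.3]
grip_width: -0.0
grasp_force: 2.1
```

Request:
send_rows([
  [-0.0005,0,-0.0001],
  [-0.001,0,-0.0001],
  [-0.0015,0,-0.0002],
  [-0.002,0,-0.0003],
  [-0.0025,0,-0.0003],
], fingers=[0,0,0,0,0], yaw=[0,0,0,0,0])

```text
clock: 15.15
tool_pos: [0.5408, 0.2923, 0.2233]
orientation: [0.702, -3.062, -0.0]
force: [-4.4, -2.5, 1.8]
grip_width: 0.0002
grasp_force: 2.4
```

Request:
send_rows([
  [-0.0005,0,-0.0001],
  [-0.001,0,-0.0002],
  [-0.0015,0,-0.0003],
  [-0.002,0,-0.0003],
  [-0.0025,0,-0.0004],
], fingers=[0,0,0,0,0], yaw=[0,0,0,0,0])

```text
clock: 15.65
tool_pos: [0.543, 0.2934, 0.2236]
orientation: [0.703, -3.062, -0.0]
force: [-5.5, -1.0, 1.3]
grip_width: -0.0002
grasp_force: 2.1
```

Request:
send_rows([
  [-0.0005,0,-0.0001],
  [-0.001,0,-0.0002],
  [-0.0015,0,-0.0003],
  [-0.002,0,-0.0003],
  [-0.0025,0,-0.0004],
], fingers=[0,0,0,0,0], yaw=[0,0,0,0,0])

```text
clock: 16.15
tool_pos: [0.5453, 0.2944, 0.224]
orientation: [0.703, -3.062, -0.0]
force: [-3.6, -0.9, 0.1]
grip_width: -0.0001
grasp_force: 1.8
```

Request:
send_rows([
  [-0.0005,0,-0.0001],
  [-0.001,0,-0.0001],
  [-0.0015,0,-0.0002],
  [-0.002,0,-0.0003],
  [-0.0025,0,-0.0004],
], fingers=[0,0,0,0,0], yaw=[0,0,0,0,0])

```text
clock: 16.65
tool_pos: [0.5476, 0.2956, 0.2244]
orientation: [-0.703, 3.062, 0.0]
force: [-3.6, -1.6, -1.0]
grip_width: 0.0003
grasp_force: 1.6
```

Request:
send_rows([
  [-0.0005,0,-0.0001],
  [-0.001,0,-0.0001],
  [-0.0015,0,-0.0002],
  [-0.002,0,-0.0002],
  [-0.0025,0,-0.0003],
], fingers=[0,0,0,0,0], yaw=[0,0,0,0,0])

```text
clock: 17.15
tool_pos: [0.5498, 0.2966, 0.2247]
orientation: [0.703, -3.062, -0.0]
force: [-3.4, -0.8, -0.6]
grip_width: -0.0001
grasp_force: 2.0
```

Request:
send_rows([
  [-0.0005,0,-0.0001],
  [-0.001,0,-0.0001],
  [-0.0015,0,-0.0002],
  [-0.002,0,-0.0002],
  [-0.0025,0,-0.0003],
], fingers=[0,0,0,0,0], yaw=[0,0,0,0,0])

```text
clock: 17.65
tool_pos: [0.5513, 0.2975, 0.2248]
orientation: [0.703, -3.059, 0.002]
force: [-14.9, -7.6, 5.2]
grip_width: 0.0001
grasp_force: 8.5
```

Stop felt (total jumped from about 4 to 17 N uphill, of which 4–5 N is sliding). Easing off slightly and holding.

Request:
send_rows([
  [0.0003,0,0],
  [0.0003,0,0],
  [0.0003,0,0],
  [0.0003,0,0],
  [0.0003,0,0],
  [0.0003,0,0],
], fingers=[0,0,0,0,0,0], yaw=[0,0,0,0,0,0])

```text
clock: 18.25
tool_pos: [0.5511, 0.2974, 0.2248]
orientation: [0.703, -3.06, 0.001]
force: [-12.0, -5.7, 2.6]
grip_width: -0.0002
grasp_force: 6.4
```

Request:
send_rows([
  [0.0005,0,0],
  [0.001,0,0],
  [0.002,0,0],
  [0.006,0,0],
  [0.015,0,0],
  [0.04,0,-0.01],
  [0.075,0,-0.04],
  [0.1,0,-0.08],
], fingers=[0,0,0,0,0,0,0,0], yaw=[0,0,0,0,0,0,0,0])

```text
clock: 19.05
tool_pos: [0.46, 0.253, 0.3051]
orientation: [0.703, -3.06, 0.001]
force: [1.2, 1.6, 2.3]
grip_width: 0.0001
grasp_force: 0.0
```

Request:
send_rows([
  [0,-0.03,-0.03],
  [0,-0.07,-0.06],
  [0,-0.11,-0.08],
  [0,-0.15,-0.08],
  [0,-0.2,-0.08],
  [0,-0.23,-0.08],
  [0,-0.23,-0.08],
  [0,-0.23,-0.08],
], fingers=[0,0,0,0,0,0,0,0], yaw=[0,0,0,0,0,0,0,0])

```text
clock: 19.85
tool_pos: [0.5619, 0.047, 0.3851]
orientation: [-0.701, 3.062, 0.001]
force: [-0.4, 0.5, 0.1]
grip_width: 0.0001
grasp_force: 0.0
```

```bash
python3 - <<'E'
from h import *
go(.459,.2525,.29,205.8); t=cam('top'); b=cam('side')
cv2.imwrite('pics/m8.png',np.hstack([cv2.resize(b['img'][215:325,215:385],(400,260)),cv2.resize(t['img'][150:340,200:400],(390,370))[:260]]if 0 else [cv2.resize(b['img'][215:325,215:385],(400,370)),cv2.resize(t['img'][150:340,200:400],(390,370))])[...,::-1])
P=pts(t); g=cv2.cvtColor(t['img'],cv2.COLOR_RGB2HSV)
O=np.array([.461,.2524]); th=np.radians(25.8); ex=np.array([np.cos(th),np.sin(th)]); ey=np.array([-ex[1],ex[0]])
X=(P[...,:2]-O)@ex/np.cos(np.radians(8))*1000; Y=(P[...,:2]-O)@ey*1000; N=(P[...,2]*1000-23)-X*np.sin(np.radians(8))
b=((X>80)&(X<150)&(abs(Y)<30)&(N>20)&(N<42)&(g[...,2]>120)).astype(np.uint8); b=cv2.morphologyEx(b,cv2.MORPH_OPEN,np.ones((3,3)))
p=np.c_[X[b>0],Y[b>0],N[b>0]]; r=cv2.minAreaRect(p[:,:2].astype(np.float32)); print(b.sum(),np.round(r[0],1),np.round(r[1],1),round(r[2],1),p.min(0).round(1),p.max(0).round(1))
A=np.c_[p[:,:2],np.ones(len(p))]; print('tilt rel bed',np.degrees(np.linalg.lstsq(A,p[:,2],rcond=None)[0][:2]).round(1),np.median(p[:,2]))
E
```

```text
pos [0.5619 0.047  0.3851] ang -154.2 down [ 0.     0.001 -1.   ] F [-0.41  0.48  0.12] grip 0.0001 0.0 t 19.85 J [ 0.28  0.83 -0.88  1.54  0.69  1.1   1.26]
shift [0.0032 0.2298 0.0952] yaw 0.0
453 [124.4  -0.6] [26.5 41.6] 0.1 [111.1 -21.4  20. ] [137.7  20.2  41.3]
tilt rel bed [ 2.4 -0.1] 28.67006630977527
```

View pics/m8.png

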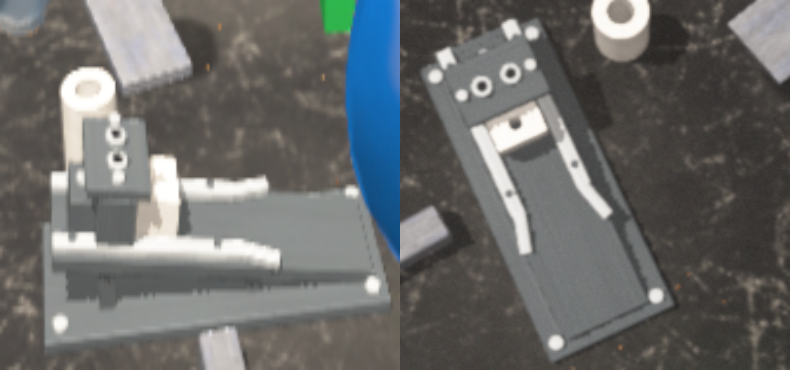

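Side and top views show the block flat and square (0.1°) under the bridge. Its lower end is at top-crop (525,130), with the bushing and tube unmoved and the robot clear.

```bash
python3 -c "
from h import *; print(robot.hand_in())"
```

```text
the job is handed in; nothing more can be done
None
```

The job is handed in: the block lies flat and square under the bridge, pressed against the stop at an estimated 8.5 N for about 0.6 s and then left there. When the fingers first met the stop the estimated force on it briefly reached about 12 N, above the 3–10 N range but under the 15 N limit. The bushing and tube were not touched, and it took about 20 s.

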